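# Try the lid of the stationery case, free its catch if caught, and hold it open

## Task

Open the blue-lidded stationery case on the desk so that a colleague can take the stamp out. First tug the lid by its steel pull, before touching the release, to learn whether it is caught; if it is, slide the red release fin fully across, away from the pull. Then raise the lid by the pull to at least 50 degrees and finish while holding it there, still, in the gripper, with the other things on the desk left where they are.

Things in the scene. Friction and masses are not known exactly. Their poses are not given: they have to be found in the camera images.
- case: Fixed grey steel case 150 (x) x 200 (y) x 86 mm with a flat blue lid, lid top 96 mm up. Origin: centre of underside; z up, +x to the hinge side (away from the robot); front wall 75 mm out at -x; seen from the front, left is +y. A dark lock housing on the front wall (y -99 to -7) sticks out 39 mm, top at 55 mm; the red release fin stands on it. Yaw within 0.3 rad.
- lid (a joint): Lid angle, rad: 0 shut, grows as it rises, stop at 1.15. Lid about 0.3 kg; let go, it falls shut from any angle. A hidden sliding bolt may or may not have caught it; this cannot be seen from outside. If caught, the lid rises freely only to about 0.04 rad (7 mm at the pull), then stops dead; if not, it just swings up.
- pull (a point): Middle of the steel pull tongue on the lid's front edge: 20 mm wide (y), 10 mm thick, sticking out 42 mm from the front wall; point 22 mm ahead of the wall, 30 mm left of centre, 92 mm up when shut, free space below. x to the hinge, z out of the lid's top. Pinch it across its width from above, fingers pointing down; it turns easily between the fingers as the lid rises.
- lid_hinge (a point): Point 176 mm straight behind the pull along the lid (lid's x). The lid turns about the line parallel to the case's y that lies 4 mm below this point when shut.
- release (a joint): Travel of the red release fin, m: 0 at the start, 0.030 fully across. It slides along the case's -y (right seen from the front, away from the pull) against about 2 to 3 N and stays where it is put. Fully across, it has drawn the bolt back, and the bolt stays back.
- release_grip (a point): Point in the red release fin (18 mm in case x, 12 mm in case y, 30 mm tall, top about 85 mm above the desk), 8 mm under its top. Axes as the case's. It stands 22 mm ahead of the front wall, at the start 75 mm to the right of the pull; pinch it across y or push its side.
- monitor: Fixed computer monitor, black, about 420 wide and 440 mm tall, on the right side of the desk, turned towards the robot's left; origin at its foot on the desk. It never moves; keep the arm clear of it on the way to the case.
- mouse: Bystander: black computer mouse, 110x54x40 mm; origin at the centre of its underside.
- stapler: Bystander: blue stapler, 37x145x55 mm; origin at the centre of its underside.
- gel_bottle: Bystander: small clear bottle with a blue cap, standing, 38x47x106 mm; origin at the centre of its underside.
- highlighter: Bystander: pink highlighter pen lying flat, 17x118x17 mm; origin at the centre of its underside.
- glue_stick: Bystander: red glue stick with a white cap, standing, 27x27x92 mm; origin at the centre of its underside.
- binder_clip: Bystander: black binder clip, 34x41x40 mm; origin at the centre of its underside.

How it is judged:
On the way, in this order (a step that is already met when the one before it is completed fails the run):
1. the lid is tugged up by the gripper (0.02 rad, half its play, or more) while the release fin has not been moved (under 4 mm) (value of joint lid above 0.02 rad and value of joint release below 0.004 m and contact force between the fingers and lid above 0.3 N), for 0.1 s.
2. the lid is raised past 0.8 rad (value of joint lid above 0.8 rad), for 0.2 s.
At the end, for the whole second after the job is handed in: The lid stands open more than 0.8 rad (about 46 degrees), moves slower than 0.1 rad/s, and the gripper's fingers hold it (contact over 0.5 N); none of the loose things props it (value of joint lid above 0.8 rad and velocity of joint lid between -0.1 and 0.1 rad/s and contact force between the fingers and lid above 0.5 N and contact force between lid and mouse below 0.1 N and contact force between lid and stapler below 0.1 N and contact force between lid and gel_bottle below 0.1 N and contact force between lid and highlighter below 0.1 N and contact force between lid and glue_stick below 0.1 N and contact force between lid and binder_clip below 0.1 N); the arm keeps its last pose, push and grip.
It fails at once if one of the loose things on the desk is moved more than 30 mm (distance of any of mouse, stapler, gel_bottle, highlighter, glue_stick, binder_clip from where it was at the start of the episode above 0.03 m).
It also fails if it takes over 56 s, if anything falls off the work surface, if the arm or the gripper's body presses on something with over 40 N, if the wrist force passes 120 N, or if a joint passes its speed limit or range.

## Robot

A 7-joint arm with a two-finger parallel gripper is mounted at the origin on the work surface; the furniture and walls round the work are solid. World frame = base frame: x ahead of the robot, y to its left, z up, the work surface at z = 0. Lengths are in m, angles in rad, forces in N, time in s.
With the tool pointing down it reaches from about 0.4 to 0.85 m from the base axis. Payload 4.5 kg.
Tool frame: the origin (TCP) lies at the centre of the arm's flange, where the gripper is bolted on; the fingertips stand 173 mm ahead of it and the grasp point (between the pads) lies 155 mm ahead of it; z points along the fingers, y is the direction in which the jaws open and shut (so a half turn about z gives the same grasp; the last joint's range is limited). The gripper opens to 85 mm and grips with 20 to 120 N. Pads are 22 mm wide; open, the fingers measure 114 mm over their backs; the gripper's body (76 mm by 85 mm) begins 54 mm behind the grasp point. The pads swing forward as they close: fully open they stand 13 mm farther back than shut.
Start: joints at [1.136, 0.689, -0.195, 1.565, 0.157, 0.902, -0.215], TCP at [0.282, -0.558, 0.405] pointing down, gripper open.
Joint ranges: [-3.01, 3.01], [-0.46, 2.08], [-1.47, 1.51], [0.13, 2.56], [-1, 4.14], [0.04, 2.09], [-2.66, 2.66]. Speed limits (rad/s): [2.57, 2.57, 3.14, 3.14, 3.14, 3.14, 3.14].

## Interface

Orientations are given as a unit quaternion [x, y, z, w].
In Python, from rig import manip, grab_frame, camera_info, ticket gives the robot as it stands. The module is installed in compiled form; this text tells all that it offers.
- The arm moves only by the tool play_rows, never from a script. Its argument "targets" is a list of rows, each a list of 2 entries, a list of its own where there are three numbers: the shift along the tool's x, y, z in cm, then the turn about the tool's z in rad. In form: [[[tx, ty, tz], turn], ...]. A call has 1 to 12 rows; each row shifts and turns the pose as measured when the row begins, along the tool's axes as they then stand; what a row does not reach is not made up. A row lasts 1/10 s, in which the tool goes at most 50 mm and 8.59 degrees, less where a joint would pass 70% of its speed; a pose out of reach is approached as far as the arm can. A call is refused whole if a number of a shift passes 5 or a number of a turn 0.15, either way. A call with a gripper value outside its range is refused whole. "claw" is the closure, from 0 (fully open) to 1 (shut), set as the call begins (left out, the last holds). The fingers move at their own pace and stop on an object; the grip force is fixed at half the most. Time passes only in rows, so rows that do not move let the fingers close. It gives the time, the measured TCP pose, the force and the opening at its end, in the units of the state.
- manip.get_state(): the state, without advancing time (a new reading comes with each control period).
- grab_frame(name): name is "side" or "top"; returns the picture (400x640x3 uint8, red, green, blue); there is no depth.
- camera_info(name): a dict with "fx", "fy", "cx", "cy" (pixels), "origin" and "rotation" of the camera in the world. Camera axes: x right, y up, looking along -z (the intrinsics and any distortion apply to the point x, -y, -z); pixel columns grow to the right and rows downward; lengths in m; the calibration is good to about 2 mm. A picture is of the moment at which its call begins. camera_info takes no time and is no camera call.
- ticket.hand_in(): hands the job in, once; it reports no verdict.
The state is a dict: "clock": time; "q": joint angles; "joint_velocities": joint speeds; "joint_torque": joint torques, N m; "tool_pos": TCP position; "ee_rot": TCP orientation; "wrist_force": force on the tool from outside, world axes, zero at the start; "moment": the same for the moment, N m; "opening": finger opening in m.
Only numpy, scipy, OpenCV 4.12 (cv2) and the standard library are available. Lean on these libraries where they do the work, as an engineer would, in place of code of your own. Each camera call takes 0.05 s, during which the arm holds its last target. There are 200 camera calls.

## Working session

There is one attempt and no reset: what is moved stays moved. The work goes in short steps, Python scripts to look and compute and a tool call to move; the robot and the scene stay as the last step left them, time stands still between calls to the robot, and variables do not carry over. Pictures are saved under pics/ and viewed, about 8 in all and at most 12, crops included, and the job is handed in when it is done.

Besides the shell and the picture viewer there is one more tool, called after "Emit:" as a command line: name --argument value ..., lists and objects as JSON in quotes. play_rows: Moves the arm, as the interface text tells. Its arguments: {"type":"object","properties":{"targets":{"type":"array"},"claw":{"type":"number"}},"required":["targets"]}

```bash
mkdir -p pics; python3 - <<'E'
from rig import manip, grab_frame, camera_info
import cv2
for n in("side","top"):
    print(n,camera_info(n)); cv2.imwrite(f"pics/{n}0.png",grab_frame(n)[:,:,::-1])
print(manip.get_state())
E
```

```text
side {'fx': 451.6151082088509, 'fy': 451.6151082088509, 'cx': 316.04286696986674, 'cy': 199.89162252242912, 'origin': array([0.07961208, 0.97872901, 0.53972044]), 'rotation': array([-0.1044436 ,  0.53325112,  0.82146824, -0.17298761])}
top {'fx': 465.2774037851755, 'fy': 465.2774037851755, 'cx': 315.3381580434394, 'cy': 196.96103218302287, 'origin': array([0.29037332, 0.03421008, 1.19934631]), 'rotation': array([ 0.05710586, -0.06867438, -0.70176519,  0.70678735])}
{'clock': 0.1, 'q': array([ 1.13579839,  0.68988732, -0.19450447,  1.5662445 ,  0.15729815,
        0.9025098 , -0.21506873]), 'joint_velocities': array([ 0.00090759, -0.00336254, -0.00175809, -0.00264866,  0.00198056,
       -0.00028658,  0.00031771]), 'joint_torque': array([-2.59613997e-03, -5.40594864e+01, -1.27075307e+00, -1.58984345e+01,
        9.50053363e-03,  4.41021301e-03, -3.91258857e-05]), 'tool_pos': array([ 0.28222105, -0.55731686,  0.40397041]), 'ee_rot': array([ 9.72642752e-01,  2.32304518e-01, -2.56594992e-04, -7.89014837e-04]), 'wrist_force': array([0.61542019, 0.60723018, 0.21126303]), 'moment': array([ 0.01389868,  0.00212837, -0.0120579 ]), 'opening': 0.08551590911270514}
```

View pics/side0.png

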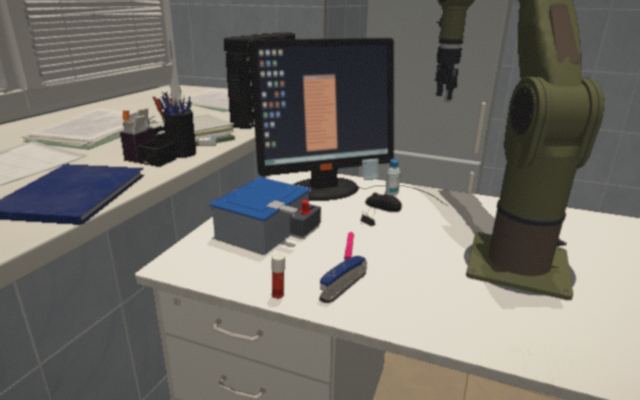

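View pics/top0.png

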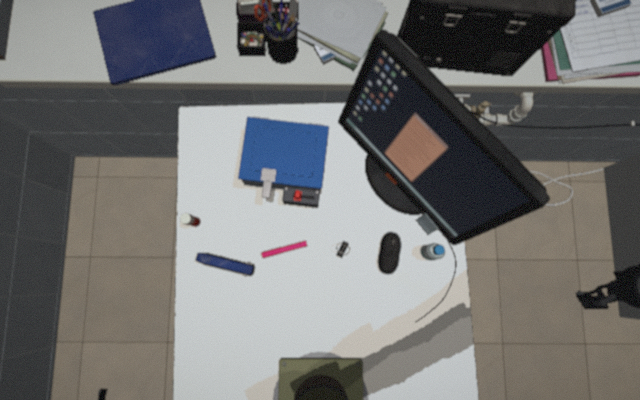

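The top view shows the blue lid around (285,153), the pull at about (268,183), and the red fin at (297,195). The monitor's foot is near (395,180), and the pen, stapler and clip lie in front of the case. The arm starts off to the right of the monitor.

```bash
cat > h.py <<'E'
import numpy as np, cv2
from scipy.spatial.transform import Rotation as R
from rig import manip, grab_frame, camera_info
def ray(n,u,v):
    c=camera_info(n); d=np.array([(u-c['cx'])/c['fx'],-(v-c['cy'])/c['fy'],-1.])
    return np.array(c['origin']),R.from_quat(c['rotation']).apply(d)
def onz(n,u,v,z):
    o,d=ray(n,u,v); return o+d*(z-o[2])/d[2]
def tri(u1,u2):
    (o,d),(p,e)=ray('top',*u1),ray('side',*u2)
    s=np.linalg.lstsq(np.c_[d,-e],p-o,rcond=None)[0]
    a,b=o+d*s[0],p+e*s[1]; return (a+b)/2,np.linalg.norm(a-b)
def big(m):
    k=max(cv2.findContours(m.astype('uint8'),cv2.RETR_EXTERNAL,cv2.CHAIN_APPROX_NONE)[0],key=cv2.contourArea); return k
def hsv(n):
    f=grab_frame(n); return f,cv2.cvtColor(f,cv2.COLOR_RGB2HSV)
E
python3 - <<'E'
from h import *
f,h=hsv('top')
w=np.zeros((400,640),bool); w[105:215,225:340]=1
m=w&(abs(h[...,0].astype(int)-108)<14)&(h[...,1]>130)&(h[...,2]>60)
r=cv2.minAreaRect(big(m)); b=cv2.boxPoints(r); print(r)
P=np.array([onz('top',*p,.096) for p in b]); print(P.round(4))
c=P.mean(0)
# edge along case x/y
e=[P[1]-P[0],P[2]-P[1]]; print([np.linalg.norm(x) for x in e],[np.arctan2(x[1],x[0]) for x in e])
mr=w&((h[...,0]<8)|(h[...,0]>172))&(h[...,1]>130)&(h[...,2]>80)
k=big(mr);M=k.reshape(-1,2).mean(0);print('fin px',M,onz('top',*M,.08), len(k))
pm=w&(h[...,1]<60)&(h[...,2]>90); 
g=pm[165:202,255:282]; print((h[165:202,255:282,2]))
cv2.imwrite('pics/c.png',cv2.resize(f[105:215,225:340,::-1],None,fx=5,fy=5,interpolation=cv2.INTER_NEAREST))
fs,_=hsv('side'); cv2.imwrite('pics/cs.png',cv2.resize(fs[165:265,195:345,::-1],None,fx=5,fy=5,interpolation=cv2.INTER_NEAREST))
E
```

```text
((283.205078125, 152.88905334472656), (81.91802978515625, 62.01164245605469), 6.581944942474365)
[[ 0.5317  0.2017  0.096 ]
 [ 0.6881  0.1896  0.096 ]
 [ 0.6661 -0.0124  0.096 ]
 [ 0.5103  0.0047  0.096 ]]
[np.float64(0.15689546741397367), np.float64(0.2031350752890656)] [np.float64(-0.0776298984543758), np.float64(-1.6794252623488717)]
fin px [297.07692308 195.34615385] [0.49559135 0.06106296 0.08      ] 26
[[145 149 149 151 150 148 143 145 146 148 148 145 142 147 146 147 145 147
  146 149 149 150 148 150 149 146 145]
 [151 149 149 146 148 144 141 144 141 143 150 145 142 144 141 150 147 147
  148 147 148 150 147 146 146 150 148]
 [148 149 148 151 150 148 146 142 145 146 149 146 146 146 146 148 144 144
  147 146 147 150 145 148 148 147 148]
 [147 147 149 146 145 145 148 152 153 159 158 149 153 152 147 143 141 145
  155 154 144 146 146 150 148 145 145]
 [142 140 142 140 142 144 147 158 163 173 170 165 161 164 161 153 153 160
  162 162 157 144 147 147 147 151 145]
 [136 126 125 131 132 136 147 161 174 178 178 178 173 174 173 171 169 170
  173 171 160 143 148 146 147 150 149]
 [130 126 
[... 2793 characters left out ...]
 208 204 201 196 193]
 [203 196 193 197 197 194 179 163 166 171 171 171 174 167 140 128 134 143
  151 179 203 212 207 202 195 200 183]
 [198 198 199 199 198 194 184 172 169 162 156 146 145 142 130 132 137 141
  161 190 208 204 202 200 198 196 181]
 [196 196 197 197 199 200 198 192 184 183 165 144 130 132 131 131 138 143
  165 201 210 207 206 200 198 199 175]
 [198 195 199 197 198 200 192 202 202 198 181 149 136 137 135 136 138 145
  164 197 208 204 202 195 199 197 178]
 [199 198 199 197 196 201 199 199 205 206 191 164 150 144 146 139 134 141
  170 199 208 207 202 199 196 194 183]
 [199 196 195 198 195 198 196 198 206 204 197 182 178 168 154 151 153 158
  185 201 209 206 203 200 197 196 185]]
```

View pics/c.png

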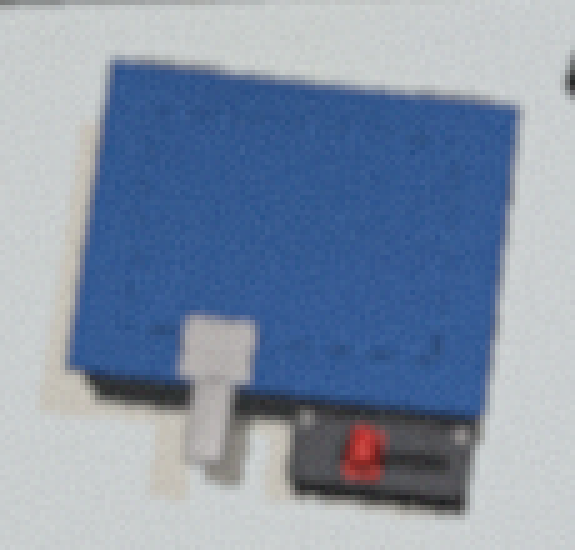

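The crop shows the lid square-on: tongue centre line at about full-frame (266,190) with its tip at row 197, and the fin at (297,195). Next I'll work out the pull by three routes and find the monitor's near corner for the path.

```bash
python3 - <<'E'
from h import *
for p,z in (((266,197.4),.097),((266.3,182),.097),((455,241),.43),((375,33),.43),((340,122),.0),((340,122),.15),((432,252),.1),((388,252),.04)): print(p,onz('top',*p,z).round(3))
y=-.098; X=np.array([np.cos(y),np.sin(y),0]);Y=np.array([-X[1],X[0],0])
tip=onz('top',266,197.4,.097); fin=onz('top',297.1,195.3,.08)
print('from tip',tip+.02*X,'from fin',fin+.075*Y,'from lid',np.array([.599,.0959,0])-.097*X+.03*Y)
E
```

```text
(266, 197.4) [0.487 0.135 0.097]
(266.3, 182) [0.525 0.135 0.097]
(455, 241) [ 0.357 -0.21   0.43 ]
(375, 33) [ 0.729 -0.084  0.43 ]
(340, 122) [ 0.713 -0.05   0.   ]
(340, 122) [ 0.66 -0.04  0.15]
(432, 252) [ 0.359 -0.259  0.1  ]
(388, 252) [ 0.362 -0.166  0.04 ]
from tip [0.50671022 0.13326606 0.097     ] from fin [0.50304479 0.13564815 0.08      ] from lid [0.50540072 0.13524685 0.        ]
```

```bash
python3 - <<'E'
from h import *
for a,b in (((548,190),(394,39)),((455,241),(394,156)),((383,33),(256,42)),((340,122),(259,175))): print(a,tri(a,b))
s=manip.get_state();print(s['tool_pos'],R.from_quat(s['ee_rot']).as_matrix().round(3))
E
```

```text
(548, 190) (array([ 0.43042296, -0.37428819,  0.4334506 ]), np.float64(0.026987401015126318))
(455, 241) (array([ 0.37926412, -0.31566749,  0.10271519]), np.float64(0.011379202975517984))
(383, 33) (array([ 0.72046319, -0.10003147,  0.43360333]), np.float64(0.013854641916027059))
(340, 122) (array([ 0.68488142, -0.04362047,  0.08436137]), np.float64(0.00404001275202842))
[ 0.28230714 -0.55739775  0.40418788] [[ 0.892  0.452 -0.001]
 [ 0.452 -0.892  0.001]
 [-0.    -0.001 -1.   ]]
```

Emit:
play_rows --targets '[[[0, -3, 0], 0], [[0, -4, 0], 0], [[0, -4, 0], 0], [[0, -4, 0], 0], [[2, -2.5, 0], 0], [[3, -3, 0], 0], [[2, -2, 0], 0], [[0, 0, 0], 0]]' --claw 0.4

```text
clock: 1.0
tool_pos: [0.2394, -0.317, 0.4023]
ee_rot: [0.973, 0.23, -0.001, -0.0]
wrist_force: [-0.2, -0.8, 0.9]
opening: 0.0514
```

Emit:
play_rows --targets '[[[2, -1, 0], 0], [[3.2, -1.5, 0], 0], [[3.2, -1.5, 0], 0], [[3.2, -1.5, 0], 0], [[3.2, -1.5, 0], 0], [[2.8, -1.5, 0], 0], [[2.6, -3.4, 0], 0], [[2.6, -3.4, 0], 0], [[2.6, -3.4, 0], 0], [[2.6, -3.4, 0], 0], [[0, 0, 0], 0]]'

```text
clock: 2.1
tool_pos: [0.4051, 0.0103, 0.402]
ee_rot: [0.975, 0.224, 0.006, 0.004]
wrist_force: [0.4, -0.8, -0.0]
opening: 0.0513
```

Emit:
play_rows --targets '[[[0, 0, 0], 0.14], [[0, 0, 0], 0.14], [[0, 0, 0], 0.14], [[0, 0, 0], 0.14], [[0, 0, 0], 0]]'

```text
clock: 2.6
tool_pos: [0.4078, 0.0078, 0.402]
ee_rot: [0.998, -0.064, 0.008, 0.003]
wrist_force: [-0.0, -0.8, 0.5]
opening: 0.0511
```

```bash
cat > d.py <<'E'
import sys
from h import *
s=manip.get_state(); M=R.from_quat(s['ee_rot']).as_matrix()
t=np.array(eval(sys.argv[1])); print('pos',s['tool_pos'].round(4),'shift cm',(M.T@(t-s['tool_pos'])*100).round(2),'xaxis',np.arctan2(M[1,0],M[0,0]).round(4),'F',s['wrist_force'].round(1),'open',s['opening'],'t',s['clock'])
E
python3 d.py "[.4995,.1355,.300]"
```

```text
pos [0.4078 0.0078 0.402 ] shift cm [  7.3  -13.88  10.25] xaxis -0.1284 F [-0.  -0.8  0.5] open 0.05108123434658732 t 2.6
```

Emit:
play_rows --targets '[[[1.8, -3.4, 0], -0.03], [[1.8, -3.5, 0], 0], [[1.8, -3.5, 0], 0], [[1.8, -3.5, 2], 0], [[0, 0, 3], 0], [[0, 0, 3], 0], [[0, 0, 2], 0], [[0, 0, 0], 0]]'

```text
clock: 3.4
tool_pos: [0.5034, 0.1363, 0.2989]
ee_rot: [0.999, -0.039, 0.011, 0.002]
wrist_force: [-1.3, 0.4, 0.6]
opening: 0.0513
```

```bash
python3 d.py "[.4995,.1355,.255]"; python3 - <<'E'
from h import *
a=grab_frame('top')[130:230,215:345,::-1]; b=grab_frame('side')[140:240,225:355,::-1]
cv2.imwrite('pics/hov.png',cv2.resize(np.hstack([a,b]),None,fx=3,fy=3,interpolation=cv2.INTER_CUBIC))
E
```

```text
pos [0.5034 0.1363 0.2989] shift cm [-0.48  0.09  4.38] xaxis -0.0789 F [-1.3  0.4  0.6] open 0.05133525317269813 t 3.4
```

View pics/hov.png

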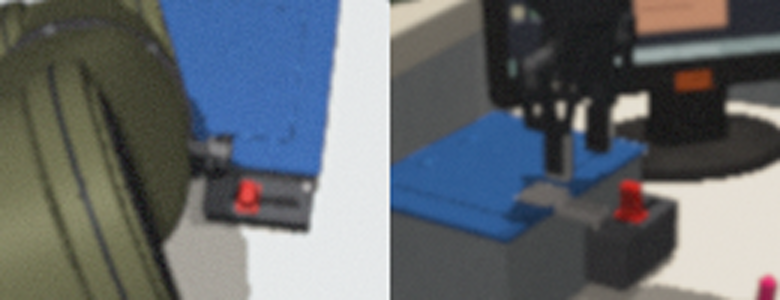

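The side crop shows the fingers above the tongue, with the fin still at its start. Going down to grasp.

Emit:
play_rows --targets '[[[-0.45, 0.1, 1.5], 0.02], [[0, 0, 1.5], 0], [[0, 0, 1.2], 0], [[0, 0, 0.4], 0], [[0, 0, 0], 0]]'

```text
clock: 4.0
tool_pos: [0.5042, 0.1343, 0.2598]
ee_rot: [0.999, -0.05, 0.018, -0.0]
wrist_force: [-0.3, 0.3, 0.7]
opening: 0.0512
```

Emit:
play_rows --targets '[[[0, 0, 0], 0], [[0, 0, 0], 0], [[0, 0, 0], 0], [[0, 0, 0], 0], [[0, 0, 0], 0], [[0, 0, 0], 0]]' --claw 1

```text
clock: 4.6
tool_pos: [0.5047, 0.1346, 0.2616]
ee_rot: [0.999, -0.05, 0.02, -0.001]
wrist_force: [1.2, 0.2, -2.0]
opening: 0.0181
```

```bash
python3 d.py "[.4985,.1355,.260]"; python3 - <<'E'
from h import *
b=grab_frame('side')[150:240,235:345,::-1]
cv2.imwrite('pics/grip.png',cv2.resize(b,None,fx=5,fy=5,interpolation=cv2.INTER_CUBIC))
E
```

```text
pos [0.5047 0.1346 0.2616] shift cm [-0.63 -0.03  0.14] xaxis -0.0999 F [ 1.2  0.2 -2. ] open 0.018072486727169174 t 4.6
```

View pics/grip.png

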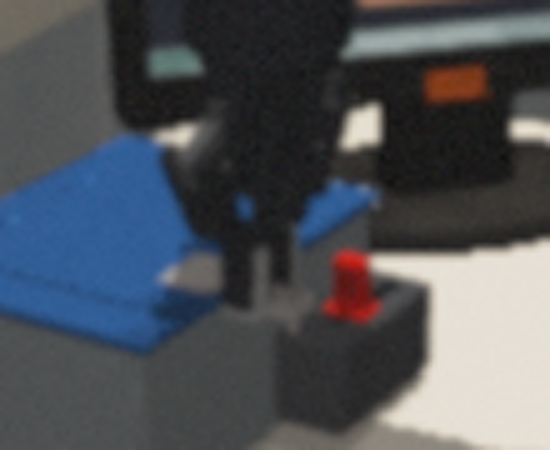

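The fingers straddle the tongue, opening 18 mm, but the grip is shallow and a little near the lid edge. I'll reopen and shift forward and down.

Emit:
play_rows --targets '[[[0, 0, 0], 0], [[0, 0, 0], 0], [[0, 0, 0], 0], [[-0.8, 0, 0.6], 0], [[-0.2, 0, 0.3], 0], [[0, 0, 0], 0]]' --claw 0.4

```text
clock: 5.25
tool_pos: [0.4956, 0.1353, 0.2525]
ee_rot: [0.999, -0.05, 0.021, -0.001]
wrist_force: [-0.0, -0.6, 1.0]
opening: 0.0511
```

```bash
python3 d.py "[.493,.1355,.254]"
```

```text
pos [0.4956 0.1353 0.2525] shift cm [-0.25  0.   -0.16] xaxis -0.0995 F [-0.  -0.6  1. ] open 0.051114490079410414 t 5.25
```

Emit:
play_rows --targets '[[[-0.2, 0, 0], 0], [[0, 0, 0], 0], [[0, 0, 0], 0], [[0, 0, 0], 0], [[0, 0, 0], 0], [[0, 0, 0], 0]]' --claw 1

```text
clock: 5.85
tool_pos: [0.4941, 0.1356, 0.2529]
ee_rot: [0.999, -0.05, 0.021, -0.001]
wrist_force: [-0.2, -0.1, 0.2]
opening: 0.0183
```

Emit:
play_rows --targets '[[[0, 0, -0.2], 0], [[0, 0, -0.2], 0], [[0, 0, -0.2], 0], [[0, 0, 0], 0], [[0, 0, 0], 0]]'

```text
clock: 6.35
tool_pos: [0.4943, 0.1357, 0.2587]
ee_rot: [0.999, -0.05, 0.021, -0.001]
wrist_force: [1.0, 0.5, -4.4]
opening: 0.0186
```

Emit:
play_rows --targets '[[[0, 0, -0.2], 0], [[0, 0, 0], 0]]'

```text
clock: 6.55
tool_pos: [0.4944, 0.1356, 0.2607]
ee_rot: [0.999, -0.05, 0.021, -0.001]
wrist_force: [1.6, 0.4, -4.2]
opening: 0.0183
```

Emit:
play_rows --targets '[[[0, 0, -0.2], 0], [[0, 0, 0], 0], [[0, 0, 0], 0]]'

```text
clock: 6.85
tool_pos: [0.4946, 0.1356, 0.2629]
ee_rot: [0.998, -0.05, 0.022, -0.001]
wrist_force: [1.3, 1.3, -4.8]
opening: 0.0184
```

Emit:
play_rows --targets '[[[0, 0, -0.2], 0], [[0, 0, -0.2], 0], [[0, 0, 0], 0]]'

```text
clock: 7.15
tool_pos: [0.495, 0.1355, 0.2674]
ee_rot: [0.998, -0.051, 0.022, -0.002]
wrist_force: [1.4, 1.3, -5.3]
opening: 0.0184
```

Emit:
play_rows --targets '[[[0, 0, -0.2], 0], [[0, 0, -0.2], 0], [[0, 0, 0], 0]]'

```text
clock: 7.45
tool_pos: [0.4954, 0.1354, 0.2719]
ee_rot: [0.998, -0.051, 0.023, -0.002]
wrist_force: [2.5, 0.3, -5.0]
opening: 0.0181
```

```bash
python3 - <<'E'
from h import *
b=grab_frame('side')[150:250,200:340,::-1]
cv2.imwrite('pics/tug.png',cv2.resize(b,None,fx=5,fy=5,interpolation=cv2.INTER_CUBIC))
s=manip.get_state();print(s['tool_pos'],s['wrist_force'],s['opening'])
E
```

```text
[0.49536322 0.13538754 0.27187143] [ 2.71060168  1.16012919 -4.64622775] 0.01821523904607319
```

View pics/tug.png

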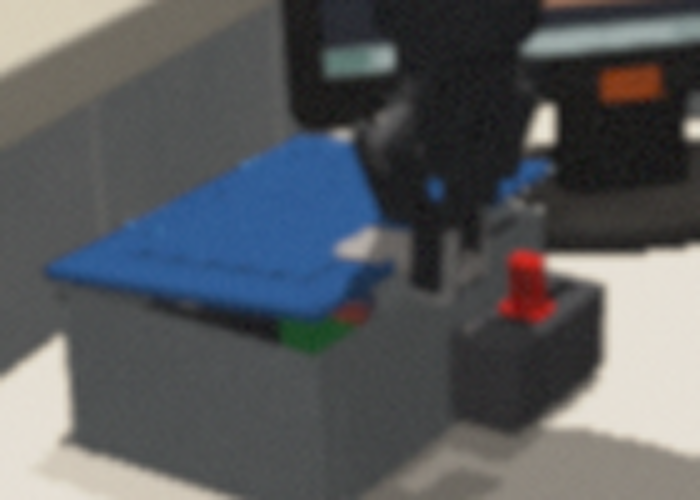

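The picture shows the lid lifted about 0.1 rad with the green and red contents visible below it. The pull is still gripped and the fin hasn't moved. There was no dead stop at 7 mm and the force stayed near 5 N, so the lid isn't caught and the release isn't needed. I'll raise it along the arc.

Emit:
play_rows --targets '[[[0.2, 0, -1.05], 0], [[0.26, 0, -1.05], 0], [[0.33, 0, -1.05], 0], [[0.4, 0, -1.0], 0], [[0, 0, 0], 0]]'

```text
clock: 8.0
tool_pos: [0.5076, 0.1338, 0.3166]
ee_rot: [0.998, -0.052, 0.026, -0.002]
wrist_force: [3.6, 0.5, -4.9]
opening: 0.0182
```

```bash
cat > arc.py <<'E'
from h import *
s=manip.get_state(); M=R.from_quat(s['ee_rot']).as_matrix(); g=s['tool_pos']+M@[0,0,.155]
y=-.098; X=np.array([np.cos(y),np.sin(y),0]); Z=np.array([0,0,1.])
# start of grip: TCP (.4941,.1356,.2529), lid shut
g0=np.array([.4941,.1356,.2529])+R.from_quat([.999,-.05,.021,-.001]).apply([0,0,.155])
piv=np.array([.505,.1350,.088])+.176*X
a0=np.arctan2((g0-piv)@Z,-(g0-piv)@X); r=np.hypot((g0-piv)@Z,(g0-piv)@X)
th=np.arctan2((g-piv)@Z,-(g-piv)@X)-a0; rn=np.hypot((g-piv)@Z,(g-piv)@X)
print('theta',th,'r',rn,r,'F',s['wrist_force'].round(1),'open',s['opening'],'t',s['clock'],'yaw',np.arctan2(M[1,0],M[0,0]))
p=g
for k in range(1,7):
    t=a0+th+.06*k; q=piv-r*np.cos(t)*X+r*np.sin(t)*Z; q=q+((g-q)@[-X[1],X[0],0])*np.array([-X[1],X[0],0])
    print((M.T@(q-p)*100).round(2)); p=q
E
python3 arc.py
```

```text
theta 0.3644987292536024 r 0.1810843850287074 0.18070222078407963 F [ 3.6  0.5 -4.9] open 0.018237877615336986 t 8.0 yaw -0.1039721533394122
[ 0.56 -0.01 -0.93]
[ 0.58 -0.01 -0.92]
[ 0.63 -0.01 -0.88]
[ 0.68 -0.01 -0.84]
[ 0.73 -0.01 -0.8 ]
[ 0.78 -0.01 -0.75]
```

Emit:
play_rows --targets '[[[0.52, 0, -0.95], 0], [[0.58, 0, -0.92], 0], [[0.63, 0, -0.88], 0], [[0.68, 0, -0.84], 0], [[0, 0, 0], 0]]'

```text
clock: 8.5
tool_pos: [0.529, 0.1316, 0.3529]
ee_rot: [0.998, -0.052, 0.025, -0.002]
wrist_force: [4.2, 1.3, -6.3]
opening: 0.0183
```

```bash
python3 arc.py
```

```text
theta 0.5965638906823314 r 0.18138032147778688 0.18070222078407963 F [ 4.2  1.3 -6.3] open 0.01826745767931547 t 8.5 yaw -0.10372692081388443
[ 0.78 -0.01 -0.76]
[ 0.77 -0.01 -0.76]
[ 0.82 -0.01 -0.71]
[ 0.86 -0.01 -0.66]
[ 0.89 -0.01 -0.61]
[ 0.93 -0.01 -0.56]
```

Emit:
play_rows --targets '[[[0.74, 0, -0.78], 0], [[0.78, 0, -0.76], 0], [[0.82, 0, -0.71], 0], [[0.86, 0, -0.66], 0], [[0, 0, 0], 0]]'

```text
clock: 9.0
tool_pos: [0.5544, 0.1295, 0.3777]
ee_rot: [0.999, -0.05, 0.016, -0.001]
wrist_force: [4.2, -0.1, -6.6]
opening: 0.0182
```

```bash
python3 arc.py
```

```text
theta 0.7821130207064507 r 0.18142383156147213 0.18070222078407963 F [ 4.2 -0.1 -6.6] open 0.018212614210239477 t 9.0 yaw -0.09969510506564977
[ 0.9  -0.   -0.62]
[ 0.89 -0.   -0.62]
[ 0.92 -0.   -0.57]
[ 0.96 -0.   -0.51]
[ 0.98 -0.   -0.45]
[ 1.01 -0.   -0.39]
```

Emit:
play_rows --targets '[[[0.86, 0, -0.64], 0], [[0.89, 0, -0.62], 0], [[0.92, 0, -0.57], 0], [[0.5, 0, -0.26], 0], [[0, 0, 0], 0], [[0, 0, 0], 0]]'

```text
clock: 9.6
tool_pos: [0.5804, 0.1274, 0.3952]
ee_rot: [0.999, -0.048, 0.006, 0.001]
wrist_force: [0.9, 1.2, -4.6]
opening: 0.0184
```

```bash
python3 arc.py; python3 - <<'E'
from h import *
b=grab_frame('side')[60:300,180:420,::-1]; a=grab_frame('top')[90:290,170:470,::-1]
cv2.imwrite('pics/end.png',np.hstack([cv2.resize(b,(400,400)),cv2.resize(a,(400,267)).copy() if 0 else cv2.copyMakeBorder(cv2.resize(a,(400,267)),0,133,0,0,0)]))
E
```

```text
theta 0.9410441702469909 r 0.1813163088227522 0.18070222078407963 F [ 0.9  1.2 -4.6] open 0.018423059452512842 t 9.6 yaw -0.09635405959262677
[ 0.97  0.   -0.5 ]
[ 0.97  0.   -0.49]
[ 0.99  0.   -0.43]
[ 1.02  0.   -0.37]
[ 1.04  0.   -0.31]
[ 1.05  0.   -0.25]
```

View pics/end.png

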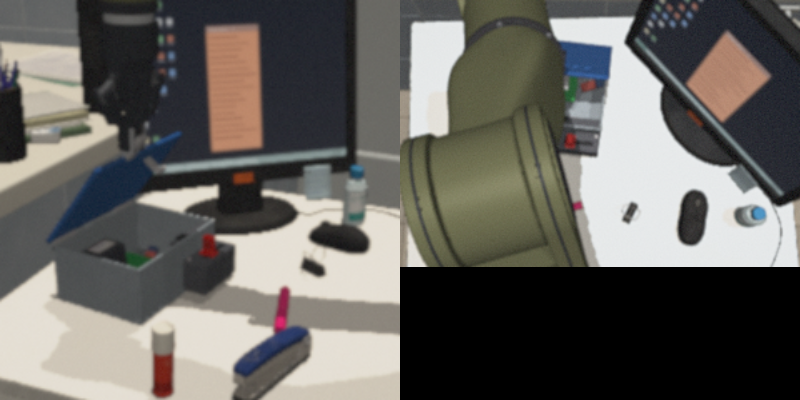

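The lid stands at about 54° with the tongue in the fingers, and the other things are where they were. I'll let it settle and check before handing in.

Emit:
play_rows --targets '[[[0, 0, 0], 0], [[0, 0, 0], 0], [[0, 0, 0], 0], [[0, 0, 0], 0], [[0, 0, 0], 0]]'

```text
clock: 10.2
tool_pos: [0.5802, 0.1274, 0.3952]
ee_rot: [0.999, -0.048, 0.006, 0.001]
wrist_force: [0.8, 0.1, -5.3]
opening: 0.0186
```

```bash
python3 arc.py | head -1; python3 -c "
from rig import ticket,manip
print(abs(manip.get_state()['joint_velocities']).max()); print(ticket.hand_in())"
```

```text
theta 0.9408858633888193 r 0.18134199607513235 0.18070222078407963 F [ 0.8  0.1 -5.3] open 0.018573881127197513 t 10.2 yaw -0.09585889912365651
0.0018823601643338183
the job is handed in; nothing more can be done
None
```

The case is open: the lid is held in the gripper at about 0.94 rad (54°), and I handed the job in at 10.2 s.

- **Tug:** I pulled the lid up by its steel pull before touching the release. It rose past its 7 mm of play to 19 mm at a steady 5 N with no dead stop. It wasn't caught, so I left the red fin alone.
- **Raise:** I lifted the lid along its arc in steps, and the gripper's path matched the expected radius to within 1 mm.
- **Last checks:** The arm was still (joint speeds below 0.002 rad/s), the fingers were 18.6 mm apart on the pull, and the wrist force was about 5 N. In the last picture the other things looked undisturbed; I judged that by eye.
- **Small disagreements:** The first grip was shallow and too near the lid edge, so I reopened and moved it before tugging. The gripper tilted about 0.05 rad from vertical during the moves. The fingers read about 18 mm on the pull, which is nominally 20 mm wide. The lid angle is worked out from the gripper's position, since there is no direct reading.

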